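# Turn the hold-down arm of the sash jig end for end

### The job

On the sash jig, a flat aluminium arm sits with its blue end on the steel pivot pin and its hard orange end on the white sash rail. Lift the arm off the pin, turn it end for end and refit it the same way up: the hole at the orange end fully down on the pin, and the blue end lying on the green mark on the rail. Lower it onto the pin rather than letting it drop, let go, and leave the other things where they are.

Things in the scene. Friction and masses are not known exactly. Their poses are not given: they have to be found in the camera images.
- jig: Sash jig, fixed: brown board 220 (x) x 300 (y) x 18 mm thick. Origin on the table under the board (which reaches x -110..110, y -140..160 mm), z up. At y = -70 mm the dark steel pivot post, at y = +100 mm the white rail, 170 (x) x 44 mm; both tops 40 mm above the table. Between them the board is bare, leaving 22 mm free below the arm.
- pin_seat (a point): Centre of the post's shoulder (28 mm across), at the foot of the pin, 40 mm above the table; axes as jig. The steel pin is upright, 12 mm across and 26 mm tall from here (top 66 mm above the table), its upper 9 mm tapering to 5 mm across.
- pad (a point): Centre of the green square mark (36 mm) on top of the white rail, 40 mm above the table, 170 mm from the pin axis along the jig's +y; axes as jig. The mark is flush.
- holddown: Loose aluminium bar 30 x 14 mm, about 240 mm long over all, 0.17 to 0.34 kg, a rounded blue cap at its -x end and a square orange cap at +x (34 mm wide, 18 mm thick); underside level. Origin: underside, axis of the hole at the BLUE end; x along the arm to the orange end, z up. At the start the blue-end hole is on the pin, the arm up to 0.12 rad off the jig's y axis, underside 40 mm above the table.
- blue_hole (a point): Axis of the 16 mm through hole next to the blue cap, at the underside (the arm's origin).
- orange_hole (a point): Axis of the 16 mm through hole next to the orange cap, at the underside (x = 140 mm in the arm's frame).
- bar_grip (a point): Middle of the arm (dark patch on top), at the underside, x = 70 mm in the arm's frame; the centre of mass is here. The bar is 30 mm wide here and can be gripped across its width from above.
- blue_end (a point): Middle of the blue cap, at the underside (x = -30 mm in the arm's frame, 170 mm from the orange hole).
- junction_box: Grey junction box, 104 x 79 x 52 mm with two glands on its +x side; origin: centre of the underside. Bystander, to be left alone.
- socket: Grey wall socket with a red round mouth towards +x, about 180 x 80 x 56 mm; origin: underside. Bystander, to be left alone.
- tin: Round tin, 72 mm across, 95 mm high; origin: centre of the underside. Bystander, to be left alone.
- screwdriver: Screwdriver lying on the table, about 200 mm long; origin on its long axis. Bystander, to be left alone.
- bush: Small brass bush, 28 mm across, 16 mm high, standing on the jig board near the post. Bystander, to be left alone.
- leaf: Small brass hinge leaf, 39 x 45 x 10 mm, lying on the jig board near the post. Bystander, to be left alone.
There are look-alikes about, which are no part of the job. Of the things like the holddown, leave any that is pink or turquoise; of the rest the larger one is meant.

How it is judged:
By the outcome, as a careful person would: the job done as asked, in the order asked, and still so for the second after the job is handed in, with the robot touching nothing.
It also fails if it takes over 45 s, if anything falls off the work surface, if the arm or the gripper's body presses on something with over 40 N, if the wrist force passes 120 N, or if a joint passes its speed limit or range.

### The arm

A 6-joint arm with a two-finger parallel gripper is mounted at the origin on the work surface. World frame = base frame: x ahead of the robot, y to its left, z up, the work surface at z = 0. Lengths are in mm, angles in rad, forces in N, time in s.
With the tool pointing down it reaches from about 400 to 925 mm from the base axis. Payload 12.5 kg.
Tool frame: the origin (TCP) lies at the centre of the arm's flange, where the gripper is bolted on; the fingertips stand 190 mm ahead of it and the grasp point (between the pads) lies 171 mm ahead of it; z points along the fingers, y is the line along which they close (so a half turn about z gives the same grasp; the last joint's range is limited). The gripper opens to 95 mm and grips with 3 to 60 N. Pads are 20 mm wide; open, the fingers measure 119 mm over their backs; the gripper's body (75 mm by 180 mm) begins 59 mm behind the grasp point.
Start: joints at [-1.384, 0.491, 1.559, -0, 1.092, -0.106], TCP at [180.416, -598.394, 404.761] pointing down, gripper open.
Joint ranges: [-3.1, 3.1], [-0.84, 2.19], [0.05, 2.79], [-1.13, 4.28], [0.06, 2.93], [-2.69, 2.69]. Speed limits (rad/s): [2.22, 2.22, 2.79, 3.14, 3.14, 3.14].

### API

Orientations are given as [roll, pitch, yaw] about the fixed x, y, z axes, in that order (R = Rz(yaw) Ry(pitch) Rx(roll)).
In Python, from cell import env, read_camera, search_frame, cut_out gives the robot as it stands. The module is installed in compiled form; this text tells all that it offers.
- The arm moves only by the tool move_arm, never from a script. Its argument "commands" is a list of rows, each a list of 3 entries, a list of its own where there are three numbers: the shift along the world's x, y, z normalised to -1 to 1, where 1 is 0.03 m, then the turn about the world's z normalised to -1 to 1, where 1 is 0.08 rad, then the opening, from -1 (shut) to 1 (fully open), so that 0 is half open. A call has 1 to 20 rows; each row shifts and turns the commanded pose from where the row before left it; what a row does not reach is not made up. A row lasts 1/12 s, in which the tool goes at most 41.7 mm and 7.16 degrees, less where a joint would pass 70% of its speed; a pose out of reach is approached as far as the arm can. A call with a number of a shift or a turn outside -1 to 1 is refused whole. A call with a gripper value outside its range is refused whole. The fingers move at their own pace and stop on an object; the grip force is fixed at half the most. Time passes only in rows, so rows that do not move let the fingers close. It gives the time, the measured TCP pose, the force, the opening and the grip force at its end, in the units of the state.
- env.state(): the state, without advancing time (a new reading comes with each control period).
- read_camera(name): name is "side" or "top"; returns a dict with "image" (384x512x3 uint8, red, green, blue), "fx", "fy", "cx", "cy" (pixels), "D" ([k1, k2, p1, p2, k3] as OpenCV has them; the pictures are not rectified), "rvec" (rotation vector, rad) and "tvec" (3), from world to camera coordinates, as OpenCV has them. Camera axes: x right, y down, z forward; pixel columns grow to the right and rows downward; lengths in mm; the calibration is good to about 2 mm. A picture is of the moment at which its call begins. There is no depth.
- env.job_done(): hands the job in; it is judged then, once.
Trained networks look in a picture, given as the dict that the camera call returned (one of the last four; its "shot" number tells which), for a name from the list of things; names that differ only in an ending like _2 or _b are one class to them, and where a whole thing is asked for, a point or a joint stands for the part that bears it (a point fixed in the world has none). Each returns a list of dicts, best first, with "confidence" (0 to 1); they miss things now and then, are a little off and sometimes report something else, mostly with a low value. They report only what shows in the picture. A call takes as long as a camera call. They do not tell look-alikes from the thing itself.
- search_frame(thing, picture): "at" ([column, row] in pixels, amid what is visible of it).
- cut_out(thing, picture): "region" (384x512 bool, what is visible of it) and "at" ([column, row] in pixels, amid what is visible of it).
The state is a dict: "t": time; "joints": joint angles; "qvel": joint speeds; "tau": joint torques, N m; "eef_pos": TCP position; "tcp_rot": TCP orientation; "ft_force": force on the tool from outside, world axes, zero at the start; "moment": the same for the moment, N m; "opening": opening from 0.0 (shut) to 1.0 (fully open); "grip_force": force on a finger pad.
Only numpy, scipy, OpenCV 4.12 (cv2) and the standard library are available. Lean on these libraries where they do the work, as an engineer would, in place of code of your own. Each camera call takes 0.05 s, during which the arm holds its last target. There are 200 camera calls.

## Working session

There is one attempt and no reset: what is moved stays moved. The work goes in short steps, Python scripts to look and compute and a tool call to move; the robot and the scene stay as the last step left them, time stands still between calls to the robot, and variables do not carry over. Pictures are saved under pics/ and viewed, at most 10 in all, crops included, and the job is handed in when it is done.

Besides the shell and the picture viewer there is one more tool, called after "Emit:" as name(argument=value, ...), one argument or row to a line, values as JSON. move_arm: Moves the arm, as the interface text tells. Its arguments: {"type":"object","properties":{"commands":{"type":"array","items":{"type":"array"}}},"required":["commands"]}

```bash
mkdir -p pics; cat > h.py <<'E'
import numpy as np, cv2
from cell import env, read_camera, search_frame, cut_out
def K(p): return np.array([[p['fx'],0,p['cx']],[0,p['fy'],p['cy']],[0,0,1.]])
def back(p,uv,z):
    "pixel -> world at height z"
    n=cv2.undistortPoints(np.array([[uv]],float),K(p),np.array(p['D'],float))[0,0]
    R=cv2.Rodrigues(np.array(p['rvec'],float))[0]; t=np.array(p['tvec'],float).ravel()
    c=-R.T@t; d=R.T@np.array([n[0],n[1],1]); return c+d*(z-c[2])/d[2]
def proj(p,P):
    return cv2.projectPoints(np.array(P,float).reshape(-1,1,3),np.array(p['rvec'],float),np.array(p['tvec'],float),K(p),np.array(p['D'],float))[0][:,0]
def save(p,name,box=None,s=1):
    im=p['image'][:,:,::-1]
    if box: im=im[box[1]:box[3],box[0]:box[2]]
    cv2.imwrite('pics/'+name+'.png',cv2.resize(im,None,fx=s,fy=s,interpolation=cv2.INTER_CUBIC))
E
python3 - <<'E'
from h import *
s=env.state(); print(s['t'],s['tcp_rot'],s['opening'])
a=read_camera('top'); b=read_camera('side')
im=np.vstack([a['image'],b['image']])
cv2.imwrite('pics/1.png',cv2.resize(im,None,fx=.78,fy=.78)[:,:,::-1]) if 0 else (save(a,'top1',s=1.5),save(b,'side1',s=1.5))
for n in ['holddown','bar_grip','blue_hole','orange_hole','blue_end','pad','pin_seat']:
  for p,l in((a,'top'),(b,'side')):
    print(n,l,[(np.round(d['at'],1),round(d['confidence'],2)) for d in search_frame(n,p)][:5])
for p in(a,b):
  R=cv2.Rodrigues(np.array(p['rvec']))[0];print(-R.T@np.array(p['tvec']).ravel(),p['fx'])
E
```

```text
0.0 [-3.14053458e+00 -9.95448400e-05  2.92747168e-01] 1.000712984078712
holddown top [(array([211.8, 253. ]), 0.96), (array([321.5, 125.3]), 0.82), (array([216.1, 156.3]), 0.73), (array([303. , 259.8]), 0.67)]
holddown side [(array([273.3, 252.2]), 0.65), (array([305.7, 203.2]), 0.5), (array([248. , 154.8]), 0.49), (array([199.4, 214.7]), 0.36)]
bar_grip top [(array([303.8, 261.6]), 0.83), (array([209.7, 252.5]), 0.82), (array([320.5, 122. ]), 0.74)]
bar_grip side [(array([271.5, 252.1]), 0.79), (array([301.7, 200.6]), 0.77), (array([197.2, 193.4]), 0.74), (array([245.2, 157.2]), 0.72)]
blue_hole top [(array([208.8, 251.8]), 0.87), (array([215.3, 156.7]), 0.8), (array([319.5, 125.4]), 0.74), (array([310. , 261.6]), 0.63)]
blue_hole side [(array([194.6, 195.7]), 0.74), (array([245. , 156.5]), 0.71), (array([271.8, 252.2]), 0.66), (array([304. , 204.5]), 0.64), (array([148.1, 287. ]), 0.22)]
orange_hole top [(array([307.3, 262. ]), 0.96), (array([218.2, 154.8]), 0.9), (array([212. , 254.1]), 0.88), (array([317.2, 123.7]), 0.68)]
orange_hole side [(array([197.3, 194.7]), 0.85), (array([302.8, 201.1]), 0.79), (array([270.9, 253.4]), 0.76), (array([245.5, 158.9]), 0.68)]
blue_end top [(array([319.1, 123.4]), 0.92), (array([211.1, 253.6]), 0.57), (array([219.8, 158.4]), 0.55)]
blue_end side [(array([202.1, 192.7]), 0.94), (array([271.1, 251.2]), 0.73), (array([300.7, 203.4]), 0.5), (array([148.2, 288. ]), 0.19)]
pad top [(array([213.2, 165.1]), 0.9), (array([107.6, 211.6]), 0.66)]
pad side [(array([202.7, 212.6]), 0.71), (array([197.9, 194.9]), 0.47)]
pin_seat top [(array([211.2, 164.8]), 0.59), (array([254.1, 182.6]), 0.34)]
pin_seat side [(array([200.6, 215.2]), 0.77), (array([246. , 195.1]), 0.22)]
[ 432.27459297   15.30362745 1021.70561303] 373.5477491959482
[-100.61479076  691.96721922  652.43836643] 414.1055337928313
```

View pics/top1.png

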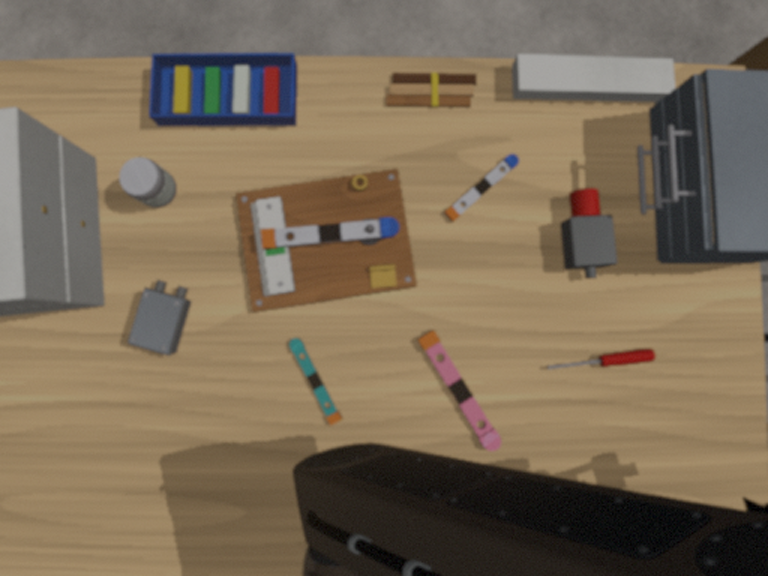

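View pics/side1.png

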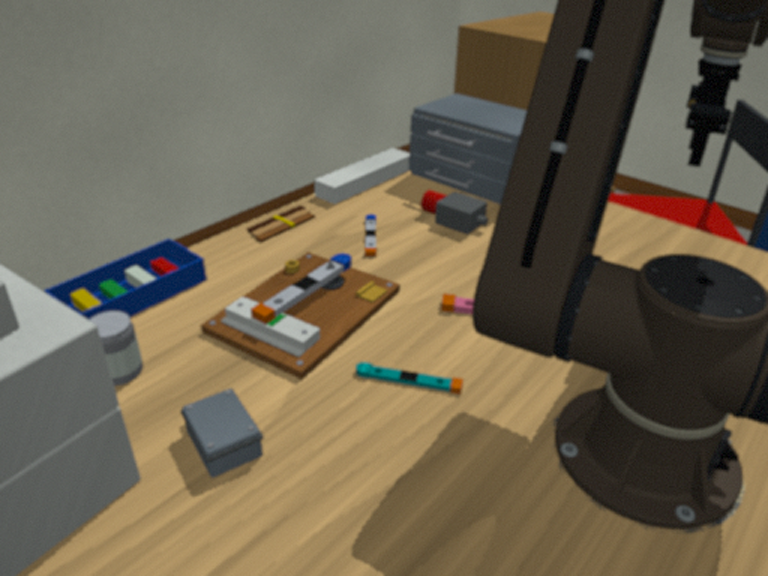

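Both views show the same layout. In the top picture the candidates are:
- the aluminium bar on the jig, at about (220,155)
- a small aluminium bar, at (321,125)
- a pink bar, at (305,260)
- a turquoise bar, at (210,253)

I choose the one on the jig, since it is the larger aluminium bar, and check it in a crop.

```bash
python3 - <<'E'
from h import *
p=read_camera('top'); save(p,'crop1',(150,105,285,215),5.5)
import pickle; pickle.dump(p,open('p0.pkl','wb'))
im=p['image'];hsv=cv2.cvtColor(im,cv2.COLOR_RGB2HSV)
for n,lo,hi,box,z in(('blue',(108,150,60),(125,255,255),(245,140,275,165),54),('orange',(5,190,120),(16,255,255),(165,145,190,170),58),('green',(50,100,60),(80,255,255),(165,150,200,180),40),('dark',(0,0,0),(179,255,60),(205,145,235,165),54)):
    m=cv2.inRange(hsv,lo,hi); k=np.zeros_like(m); k[box[1]:box[3],box[0]:box[2]]=1; m*=k
    ys,xs=np.nonzero(m); 
    if len(xs): print(n,len(xs),xs.mean(),ys.mean(),xs.min(),xs.max(),ys.min(),ys.max(),np.round(back(p,(xs.mean(),ys.mean()),z),1))
E
```

```text
blue 96 258.8020833333333 151.02083333333334 254 264 146 157 [608.1 -29.2  54. ]
orange 1 180.0 155.0 180 180 155 155 [597.  176.2  58. ]
green 31 183.29032258064515 166.7741935483871 178 188 165 168 [568.6 170.1  40. ]
dark 126 219.33333333333334 154.88888888888889 213 225 150 160 [597.9  74.1  54. ]
```

View pics/crop1.png

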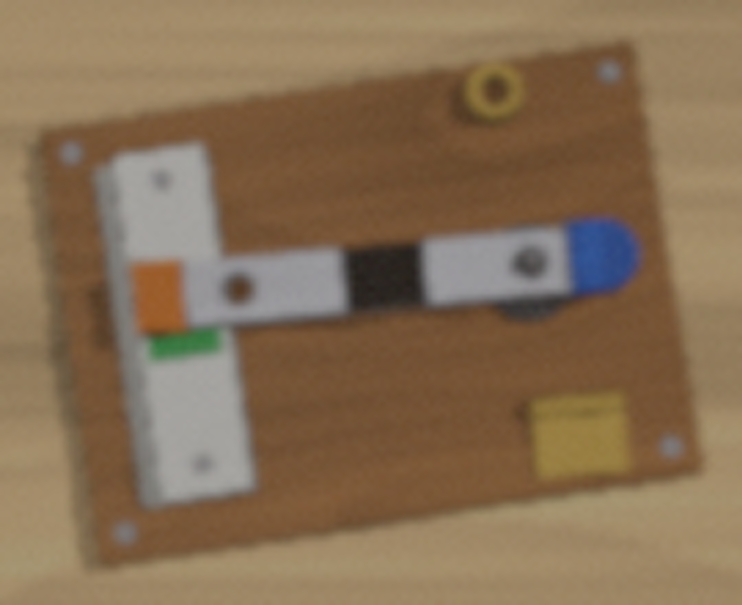

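The crop confirms the choice: the large aluminium bar, blue cap at crop (605,255) and pin in its hole at (532,263). Joint 6 can't make the half turn in one grasp (j6 = j1 + π/2 − yaw goes beyond ±2.69), so I need to regrasp halfway on free table. Next I fit the jig and arm poses and map the free space.

```bash
python3 - <<'E'
from h import *
import pickle; p=pickle.load(open('p0.pkl','rb'))
from scipy.optimize import least_squares
c=lambda u,v:(150+u/5.5-.4,105+v/5.5-.4)
# jig fit
J=np.array([[110,160,18],[110,-140,18],[-110,-140,18],[-110,160,18]],float)
px=np.array([c(43,133),c(632,42),c(702,468),c(90,567)])
# rail top corners
J=np.vstack([J,[[85,78,40],[-85,78,40]]]); px=np.vstack([px,[c(207,143),c(254,490)]])
def T(q,P): 
    a=q[2];return np.c_[P[:,0]*np.cos(a)-P[:,1]*np.sin(a)+q[0],P[:,0]*np.sin(a)+P[:,1]*np.cos(a)+q[1],P[:,2]]
r=least_squares(lambda q:(proj(p,T(q,J))-px).ravel(),[600,60,0.1]); print('jig',r.x,np.round(r.fun,1))
print('pin_seat',T(r.x,np.array([[0,-70,40.]])),'pad',T(r.x,np.array([[0,100,40.]])))
print('pin tip by pixel',back(p,c(532,262),66))
# bar: patch centre, orange hole, orange cap corners, blue tip
oh=back(p,c(238,289),54);bt=back(p,c(640,254),50)
pc=back(p,c(385,275),54);bc=back(p,c(605,255),54)
oc=back(p,c(160,296),58)
print('ohole',oh,'patch',pc,'bluecap',bc,'ocap',oc)
for a,b in((bc,oc),(bc,oh),(pc,oc)): d=b-a; print(np.hypot(*d[:2]),np.arctan2(d[1],d[0]))
for n,u in dict(sb_o=(298,145),sb_b=(345,104),sock1=(375,180),sock2=(410,180),sockb=(393,186),sdtip=(362,245),pinko=(283,222),pinkb=(330,298),jigBR=(278,190),jigTR=(266,113),tq=(196,228)).items(): print(n,np.round(back(p,u,0)[:2]))
E
```

```text
jig [5.93694154e+02 7.34281299e+01 1.50722480e-01] [-0.9 -0.7  0.4 -0.3  0.5  1.1  1.4  0.1 -0.9 -0.  -0.5 -0.3]
pin_seat [[604.20482598   4.22173016  40.        ]] pad [[578.67890763 172.2944153   40.        ]]
pin tip by pixel [602.73764288   3.63958061  66.        ]
ohole [591.97389719 143.16478677  54.        ] patch [598.62672456  73.41342947  54.        ] bluecap [608.2781145  -31.33413905  54.        ] ocap [588.0312789  179.47500135  58.        ]
211.77919639905892 1.6665460807107715
175.25895872292537 1.66396033294839
106.58949525554755 1.670364984733203
sb_o [ 635. -141.]
sb_b [ 753. -277.]
sock1 [ 537. -356.]
sock2 [ 537. -457.]
sockb [ 520. -407.]
sdtip [ 357. -315.]
pinko [422. -97.]
pinkb [ 215. -223.]
jigBR [510. -84.]
jigTR [726. -53.]
tq [406. 140.]
```

Emit:
move_arm(
  commands=[
    [[0.6, 0.97, 0], 0.8, 1],
    [[0.6, 0.97, 0], 0.8, 1],
    [[0.6, 0.97, 0], 0.8, 1],
    [[0.6, 0.97, 0], 0.8, 1],
    [[0.6, 0.97, 0], 0.8, 1],
    [[0.6, 0.97, 0], 0.8, 1],
    [[0.6, 0.97, 0], 0.8, 1],
    [[0.6, 0.97, 0], 0.8, 1],
    [[0.6, 0.97, 0], 0.8, 1],
    [[0.6, 0.97, 0], 0.8, 1],
    [[0.6, 0.97, 0], 0.8, 1],
    [[0.6, 0.97, 0], 0.8, 1],
    [[0.6, 0.97, 0], 0.8, 1],
    [[0.6, 0.97, 0], 0.8, 1],
    [[0.6, 0.97, 0], 0.8, 1],
    [[0.6, 0.97, 0], 0.8, 1],
    [[0.6, 0.97, 0], 0.8, 1],
    [[0.6, 0.97, 0], 0.8, 1],
    [[0.6, 0.97, 0], 0.8, 1],
    [[0, 0, 0], 0, 1],
  ],
)

```text
t: 2.52
eef_pos: [524.3, -41.7, 404.8]
tcp_rot: [3.14, -0.001, 1.516]
ft_force: [-0.8, 0.4, -0.6]
opening: 1.002
grip_force: 0.0
```

Emit:
move_arm(
  commands=[
    [[0.42, 0.66, -0.8], 0.33, 1],
    [[0.42, 0.66, -0.8], 0.33, 1],
    [[0.42, 0.66, -0.8], 0.33, 1],
    [[0.42, 0.66, -0.8], 0.33, 1],
    [[0.42, 0.66, -0.8], 0.33, 1],
    [[0.42, 0.66, -0.8], 0.33, 1],
    [[0, 0, 0], 0, 1],
    [[0, 0, 0], 0, 1],
    [[0, 0, 0], 0, 1],
  ],
)

```text
t: 3.27
eef_pos: [597.9, 72.8, 261.3]
tcp_rot: [3.141, 0.0, 1.667]
ft_force: [-0.1, 0.4, 1.0]
opening: 0.997
grip_force: 0.0
```

Emit:
move_arm(
  commands=[
    [[0, 0.02, -0.5], 0, 1],
    [[0, 0, -0.43], 0, 1],
    [[0, 0, 0], 0, 1],
    [[0, 0, 0], 0, -1],
    [[0, 0, 0], 0, -1],
    [[0, 0, 0], 0, -1],
    [[0, 0, 0], 0, -1],
    [[0, 0, 0], 0, -1],
    [[0, 0, 0], 0, -1],
    [[0, 0, 0], 0, -1],
    [[0, 0, 0], 0, -1],
    [[0, 0, 0], 0, -1],
  ],
)

```text
t: 4.27
eef_pos: [598.0, 73.9, 232.8]
tcp_rot: [3.142, 0.0, 1.667]
ft_force: [-0.6, 0.0, -0.1]
opening: 0.425
grip_force: 0.0
```

Emit:
move_arm(
  commands=[
    [[0, 0, 0], 0, -1],
    [[0, 0, 0], 0, -1],
    [[0, 0, 0], 0, -1],
    [[0, 0, 0], 0, -1],
    [[0, 0, 0], 0, -1],
    [[0, 0, 0], 0, -1],
  ],
)

```text
t: 4.77
eef_pos: [598.0, 73.9, 232.8]
tcp_rot: [-3.142, -0.0, 1.667]
ft_force: [-0.7, 0.7, -0.7]
opening: 0.313
grip_force: 30.0
```

Emit:
move_arm(
  commands=[
    [[0, 0, 0.2], 0, -1],
    [[0, 0, 0.3], 0, -1],
    [[0, 0, 0.4], 0, -1],
    [[0, 0, 0.5], 0, -1],
    [[0, 0, 0.5], 0, -1],
    [[0, 0, 0.5], 0, -1],
    [[0, 0, 0.1], 0, -1],
    [[0, 0, 0], 0, -1],
    [[0, 0, 0], 0, -1],
  ],
)

```text
t: 5.52
eef_pos: [597.8, 73.9, 307.9]
tcp_rot: [3.141, 0.0, 1.667]
ft_force: [0.6, 0.2, -2.6]
opening: 0.316
grip_force: 30.0
```

Emit:
move_arm(
  commands=[
    [[-0.17, -0.3, 0], 0.5, -1],
    [[-0.17, -0.51, 0], 0.97, -1],
    [[-0.17, -0.51, 0], 0.97, -1],
    [[-0.17, -0.51, 0], 0.97, -1],
    [[-0.17, -0.51, 0], 0.97, -1],
    [[-0.17, -0.51, 0], 0.97, -1],
    [[-0.17, -0.51, 0], 0.97, -1],
    [[-0.17, -0.51, 0], 0.97, -1],
    [[-0.17, -0.51, 0], 0.97, -1],
    [[-0.17, -0.51, 0], 0.97, -1],
    [[-0.17, -0.51, 0], 0.97, -1],
    [[-0.17, -0.51, 0], 0.97, -1],
    [[-0.17, -0.51, 0], 0.97, -1],
    [[-0.17, -0.51, 0], 0.97, -1],
    [[-0.17, -0.51, 0], 0.97, -1],
    [[-0.17, -0.51, 0], 0.97, -1],
    [[-0.17, -0.51, 0], 0.97, -1],
    [[-0.17, -0.51, 0], 0.97, -1],
    [[-0.17, -0.51, 0], 0.97, -1],
    [[0, -0.2, 0], 0.47, -1],
  ],
)

```text
t: 7.18
eef_pos: [500.3, -218.0, 306.9]
tcp_rot: [3.141, -0.002, -3.138]
ft_force: [-0.0, 0.7, -2.1]
opening: 0.31
grip_force: 30.0
```

```bash
python3 - <<'E'
from h import *
s=env.state();print(s['t'],s['eef_pos'],s['tcp_rot'],s['joints'])
p=read_camera('side'); save(p,'side2',(130,80,450,320),2.4)
E
```

```text
7.1833 [ 500.32815072 -217.96481774  306.94166538] [ 3.14085696e+00 -1.56355881e-03 -3.13822811e+00] [-5.31874368e-01  5.03156169e-01  1.85677656e+00 -2.33366206e-04
  7.83380070e-01 -2.10586918e+00]
```

View pics/side2.png

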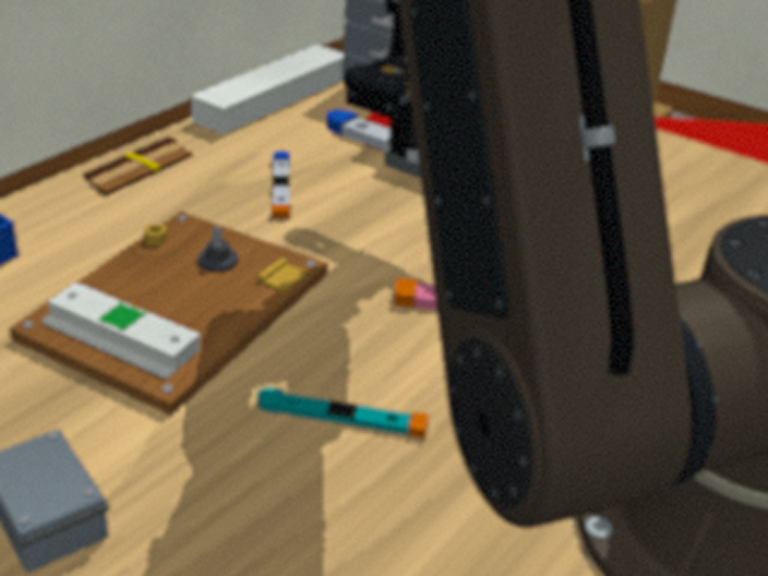

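The side view shows the arm held above the table, with the pin at crop (217,240) and the green mark at (122,316) now uncovered. I measure both while they are clear.

```bash
python3 - <<'E'
from h import *
a=read_camera('top'); b=read_camera('side')
for p,l,bx in((a,'top',(160,130,215,190)),(b,'side',(150,195,215,235))):
    hsv=cv2.cvtColor(p['image'],cv2.COLOR_RGB2HSV); m=cv2.inRange(hsv,(45,90,40),(85,255,255))
    k=np.zeros_like(m);k[bx[1]:bx[3],bx[0]:bx[2]]=1;ys,xs=np.nonzero(m*k)
    print(l,'green',len(xs),xs.mean(),ys.mean(),np.round(back(p,(xs.mean(),ys.mean()),40),1))
A=a['image'][138:168,230:262]; B=b['image'][160:200,200:245]
cv2.imwrite('pics/pin.png',np.hstack([cv2.resize(A,(380,356),interpolation=3),cv2.resize(B,(400,356),interpolation=3)])[:,:,::-1])
E
```

```text
top green 124 182.56451612903226 162.8548387096774 [579.1 172.1  40. ]
side green 102 180.36274509803923 211.45098039215685 [577.9 171.2  40. ]
```

View pics/pin.png

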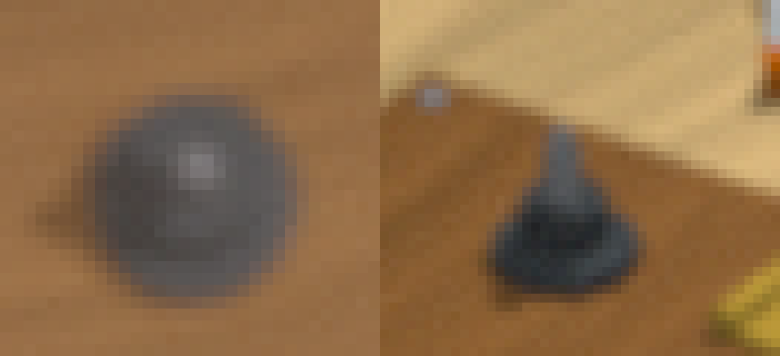

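Emit:
move_arm(
  commands=[
    [[0, 0, -0.8], 0, -1],
    [[0, 0, -0.9], 0, -1],
    [[0, 0, -0.9], 0, -1],
    [[0, 0, -0.6], 0, -1],
    [[0, 0, -0.3], 0, -1],
    [[0, 0, 0], 0, -1],
    [[0, 0, 0], 0, -1],
  ],
)

```text
t: 7.92
eef_pos: [501.4, -216.2, 203.0]
tcp_rot: [3.141, -0.0, 3.141]
ft_force: [-0.5, 0.0, -1.8]
opening: 0.308
grip_force: 30.0
```

Emit:
move_arm(
  commands=[
    [[0, 0, -0.2], 0, -1],
    [[0, 0, -0.1], 0, -1],
    [[0, 0, -0.04], 0, -1],
    [[0, 0, 0], 0, -1],
  ],
)

```text
t: 8.25
eef_pos: [501.2, -216.5, 192.9]
tcp_rot: [-3.141, 0.0, 3.141]
ft_force: [-1.0, -0.5, -2.1]
opening: 0.315
grip_force: 30.0
```

```bash
python3 - <<'E'
from h import *
import pickle; a=pickle.load(open('p0.pkl','rb')); b=read_camera('side')
print(back(a,(246.2,151.2),66),back(a,(245.9,154.2),40),back(b,(219.8,173.6),66))
E
```

```text
[605.45231281   3.96183458  66.        ] [602.09510766   4.47142433  40.        ] [604.47688518   3.52886192  66.        ]
```

Emit:
move_arm(
  commands=[
    [[0, 0, -0.03], 0, -1],
    [[0, 0, 0], 0, -1],
    [[0, 0, 0], 0, 0.3],
    [[0, 0, 0], 0, 0.3],
    [[0, 0, 0], 0, 0.3],
    [[0, 0, 0], 0, 0.3],
    [[0, 0, 0.3], 0, 0.3],
    [[0, 0, 1], 0, 0.3],
    [[0, 0, 1], 0, 0.3],
  ],
)

```text
t: 9.05
eef_pos: [501.0, -216.4, 261.2]
tcp_rot: [3.14, -0.002, 3.142]
ft_force: [0.9, -0.4, 0.3]
opening: 0.644
grip_force: 0.0
```

Emit:
move_arm(
  commands=[
    [[0, 0, 0], -1, 0.3],
    [[0, 0, 0], -1, 0.3],
    [[0, 0, 0], -1, 0.3],
    [[0, 0, 0], -1, 0.3],
    [[0, 0, 0], -1, 0.3],
    [[0, 0, 0], -1, 0.3],
    [[0, 0, 0], -1, 0.3],
    [[0, 0, 0], -1, 0.3],
    [[0, 0, 0], -1, 0.3],
    [[0, 0, 0], -1, 0.3],
    [[0, 0, 0], -1, 0.3],
    [[0, 0, 0], -1, 0.3],
    [[0, 0, 0], -1, 0.3],
    [[0, 0, 0], -1, 0.3],
    [[0, 0, 0], -1, 0.3],
    [[0, 0, 0], -1, 0.3],
    [[0, 0, 0], -1, 0.3],
    [[0, 0, 0], -1, 0.3],
    [[0, 0, 0], -1, 0.3],
    [[0, 0, 0], -1, 0.3],
  ],
)

```text
t: 10.72
eef_pos: [501.1, -216.5, 261.4]
tcp_rot: [3.141, 0.0, 1.538]
ft_force: [-0.1, -0.4, -1.4]
opening: 0.652
grip_force: 0.0
```

Emit:
move_arm(
  commands=[
    [[0, 0, 0], -1, 0.3],
    [[0, 0, 0], -1, 0.3],
    [[0, 0, 0], -1, 0.3],
    [[0, 0, 0], -1, 0.3],
    [[0, 0, 0], -1, 0.3],
    [[0, 0, 0], -1, 0.3],
    [[0, 0, 0], -1, 0.3],
    [[0, 0, 0], -1, 0.3],
    [[0, 0, 0], -1, 0.3],
    [[0, 0, 0], -1, 0.3],
    [[0, 0, 0], -1, 0.3],
    [[0, 0, 0], -1, 0.3],
    [[0, 0, 0], -1, 0.3],
    [[0, 0, 0], -1, 0.3],
    [[0, 0, 0], -1, 0.3],
    [[0, 0, 0], -1, 0.3],
    [[0, 0, 0], -1, 0.3],
    [[0, 0, 0], -1, 0.3],
    [[0, 0, 0], -1, 0.3],
    [[0, 0, 0], -0.27, 0.3],
  ],
)

```text
t: 12.38
eef_pos: [501.1, -216.5, 261.3]
tcp_rot: [3.141, -0.0, -0.004]
ft_force: [0.2, -0.0, -0.8]
opening: 0.649
grip_force: 0.0
```

```bash
python3 - <<'E'
from h import *
s=env.state();print(s['t'],s['eef_pos'],s['tcp_rot'],s['joints'])
p=read_camera('top'); save(p,'top3',(220,110,400,260),4)
for q in((380,-216.4),(430,-216.4),(570,-216.4),(620,-216.4)): print(proj(p,[*q,14]))
E
```

```text
12.3833 [ 501.09268545 -216.46014499  261.32995871] [ 3.14135100e+00 -2.74608565e-04 -3.85067337e-03] [-5.28778989e-01  5.71742175e-01  1.89161239e+00 -1.14000411e-04
  6.77879350e-01  1.04595683e+00]
[[327.75453072 237.31247285]]
[[327.44246372 218.77621815]]
[[326.45774954 167.52788686]]
[[326.06892582 149.50376002]]
```

View pics/top3.png

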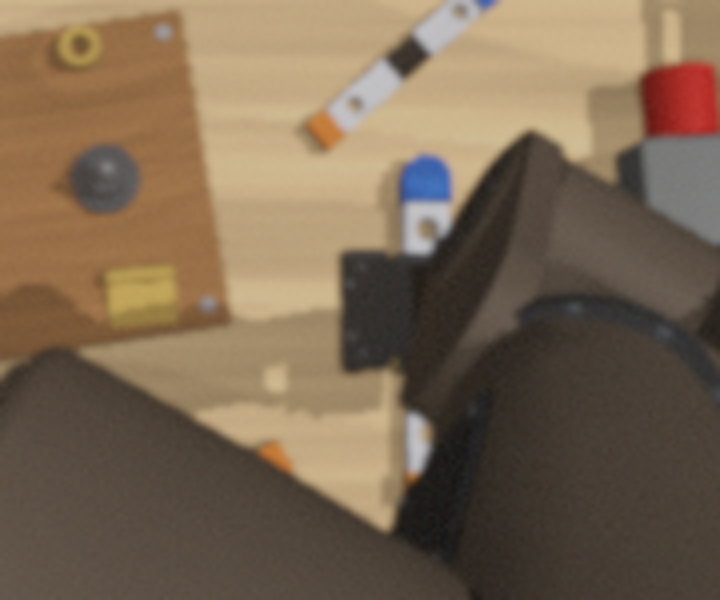

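The arm lies flat on the table, centred under the gripper, with the blue hole at crop (427,230), as predicted. I regrasp it now.

Emit:
move_arm(
  commands=[
    [[0, 0, -0.9], 0, 0.3],
    [[0, 0, -0.9], 0, 0.3],
    [[0, 0, -0.4], 0, 0.3],
    [[0, 0, -0.08], 0, 0.3],
    [[0, 0, 0], 0, 0.3],
    [[0, 0, 0], 0, -1],
    [[0, 0, 0], 0, -1],
    [[0, 0, 0], 0, -1],
    [[0, 0, 0], 0, -1],
    [[0, 0, 0], 0, -1],
    [[0, 0, 0], 0, -1],
    [[0, 0, 0], 0, -1],
    [[0, 0, 0], 0, -1],
    [[0, 0, 0], 0, -1],
    [[0, 0, 0], 0, -1],
  ],
)

```text
t: 13.68
eef_pos: [501.2, -216.5, 192.8]
tcp_rot: [3.141, -0.0, -0.0]
ft_force: [-0.3, -0.3, 6.5]
opening: 0.312
grip_force: 30.0
```

Emit:
move_arm(
  commands=[
    [[0, 0, 0.4], 0, -1],
    [[0, 0, 0.8], 0, -1],
    [[0, 0, 0.9], 0, -1],
    [[0, 0, 0.9], 0, -1],
    [[0, 0, 0.6], 0, -1],
    [[0, 0, 0.3], 0, -1],
    [[0, 0, 0], 0, -1],
    [[0, 0, 0], 0, -1],
  ],
)

```text
t: 14.35
eef_pos: [500.9, -216.4, 308.8]
tcp_rot: [-3.141, 0.0, -0.0]
ft_force: [-1.1, -0.8, -2.2]
opening: 0.317
grip_force: 30.0
```

Emit:
move_arm(
  commands=[
    [[0.1, 0.2, 0], 0.5, -1],
    [[0.15, 0.5, 0], 1, -1],
    [[0.15, 0.5, 0], 1, -1],
    [[0.15, 0.5, 0], 1, -1],
    [[0.15, 0.5, 0], 1, -1],
    [[0.15, 0.5, 0], 1, -1],
    [[0.15, 0.5, 0], 1, -1],
    [[0.15, 0.5, 0], 1, -1],
    [[0.15, 0.5, 0], 1, -1],
    [[0.15, 0.5, 0], 1, -1],
    [[0.15, 0.5, 0], 1, -1],
    [[0.15, 0.5, 0], 1, -1],
    [[0.15, 0.5, 0], 1, -1],
    [[0.15, 0.5, 0], 1, -1],
    [[0.15, 0.5, 0], 1, -1],
    [[0.15, 0.5, 0], 1, -1],
    [[0.15, 0.5, 0], 1, -1],
    [[0.15, 0.5, 0], 1, -1],
    [[0.15, 0.5, 0], 1, -1],
    [[0.15, 0.25, 0], 1, -1],
  ],
)

```text
t: 16.02
eef_pos: [589.6, 68.5, 307.2]
tcp_rot: [-3.138, -0.0, 1.565]
ft_force: [0.2, -0.2, -2.0]
opening: 0.313
grip_force: 30.0
```

Emit:
move_arm(
  commands=[
    [[0.1, 0.15, 0], 1, -1],
    [[0.03, 0.05, 0], 0.7, -1],
    [[0, 0, 0], 0.3, -1],
    [[0, 0, 0], 0, -1],
    [[0, 0, 0], 0, -1],
    [[0, 0, 0], 0, -1],
  ],
)

```text
t: 16.52
eef_pos: [593.4, 72.7, 308.8]
tcp_rot: [-3.141, -0.0, 1.718]
ft_force: [-0.3, -0.1, -1.5]
opening: 0.315
grip_force: 30.0
```

Emit:
move_arm(
  commands=[
    [[0, 0, -0.4], 0, -1],
    [[0, 0, -0.6], 0, -1],
    [[0, 0, -0.3], 0, -1],
    [[0, 0, -0.1], 0, -1],
    [[0, 0, 0], 0, -1],
    [[0, 0, 0], 0, -1],
  ],
)

```text
t: 17.02
eef_pos: [593.7, 73.0, 267.7]
tcp_rot: [3.141, 0.0, 1.72]
ft_force: [0.8, 0.8, -2.1]
opening: 0.312
grip_force: 30.0
```

```bash
python3 - <<'E'
from h import *
s=env.state();print(s['t'],s['eef_pos'],s['tcp_rot'])
a=read_camera('top'); b=read_camera('side')
A=a['image'][125:185,160:280]; B=b['image'][140:240,140:260]
cv2.imwrite('pics/fit.png',np.vstack([cv2.resize(A,(600,300),interpolation=2),cv2.resize(B,(360,300),interpolation=2)[:, :].copy() if 0 else cv2.copyMakeBorder(cv2.resize(B,(360,300),interpolation=2),0,0,0,240,0)])[:,:,::-1])
e=s['eef_pos'];z=e[2]-192.8; u=np.array([np.cos(1.7205),np.sin(1.7205)])
for p in(a,b):
  h=e[:2]-70*u; print('hole top',proj(p,[*h,z+14]),'pin tip',proj(p,[604,4,66]),'blue cap tip',proj(p,[*(e[:2]+120*u),z+9]))
E
```

```text
17.0167 [593.70052333  72.95063662 267.73100746] [3.14120139e+00 3.77716610e-05 1.71962885e+00]
hole top [[246.39509165 150.08851694]] pin tip [[246.18671818 151.75434047]] blue cap tip [[172.10643795 161.57745686]]
hole top [[219.62469008 166.46306274]] pin tip [[219.80219046 173.72414286]] blue cap tip [[173.09571431 200.72163117]]
```

View pics/fit.png

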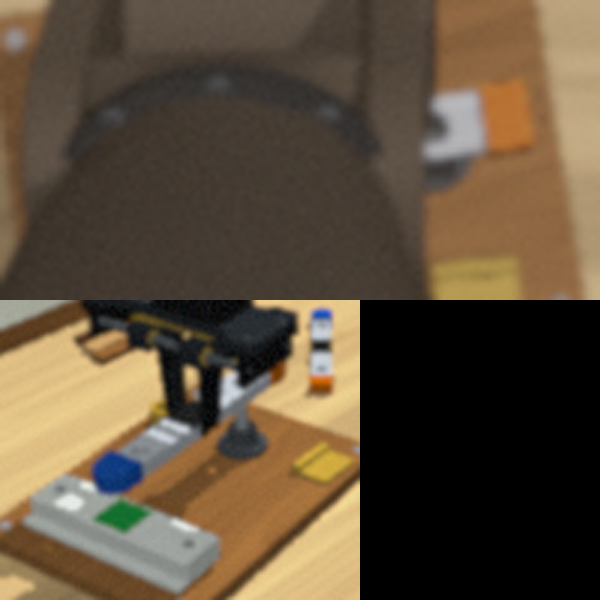

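The top view shows the orange cap at crop (508,115) and the hole edge at (445,125), within a pixel of the prediction. The side view shows the hole end over the pin. I lower it gently and watch the force.

Emit:
move_arm(
  commands=[
    [[0, 0, -0.15], 0, -1],
    [[0, 0, -0.15], 0, -1],
    [[0, 0, -0.1], 0, -1],
    [[0, 0, -0.1], 0, -1],
    [[0, 0, 0], 0, -1],
  ],
)

```text
t: 17.53
eef_pos: [593.4, 73.0, 251.6]
tcp_rot: [-3.141, -0.0, 1.72]
ft_force: [-0.3, -0.2, -2.0]
opening: 0.313
grip_force: 30.0
```

Emit:
move_arm(
  commands=[
    [[0, 0, -0.05], 0, -1],
    [[0, 0, -0.05], 0, -1],
    [[0, 0, -0.05], 0, -1],
    [[0, 0, 0], 0, -1],
  ],
)

```text
t: 17.87
eef_pos: [593.5, 73.0, 247.6]
tcp_rot: [-3.141, -0.0, 1.72]
ft_force: [-0.0, -0.4, -2.1]
opening: 0.316
grip_force: 30.0
```

Emit:
move_arm(
  commands=[
    [[0, 0, -0.08], 0, -1],
    [[0, 0, -0.08], 0, -1],
    [[0, 0, -0.08], 0, -1],
    [[0, 0, -0.08], 0, -1],
    [[0, 0, -0.06], 0, -1],
    [[0, 0, 0], 0, -1],
    [[0, 0, 0], 0, -1],
  ],
)

```text
t: 18.45
eef_pos: [593.5, 73.0, 236.3]
tcp_rot: [-3.141, -0.0, 1.72]
ft_force: [-0.7, -0.1, -2.1]
opening: 0.313
grip_force: 30.0
```

Emit:
move_arm(
  commands=[
    [[0, 0, -0.04], 0, -1],
    [[0, 0, -0.04], 0, -1],
    [[0, 0, -0.03], 0, -1],
    [[0, 0, 0], 0, -1],
    [[0, 0, 0], 0, -1],
  ],
)

```text
t: 18.87
eef_pos: [593.5, 73.0, 233.1]
tcp_rot: [3.142, -0.0, 1.72]
ft_force: [0.4, -0.1, -1.9]
opening: 0.311
grip_force: 30.0
```

Emit:
move_arm(
  commands=[
    [[0, 0, -0.03], 0, -1],
    [[0, 0, 0], 0, -1],
    [[0, 0, 0], 0, -1],
  ],
)

```text
t: 19.12
eef_pos: [593.5, 73.0, 232.8]
tcp_rot: [3.141, 0.0, 1.72]
ft_force: [-2.5, -0.8, 5.6]
opening: 0.313
grip_force: 30.0
```

Contact is made (force +5.6 N). I release, rise and back away.

Emit:
move_arm(
  commands=[
    [[0, 0, 0], 0, 0.3],
    [[0, 0, 0], 0, 0.3],
    [[0, 0, 0], 0, 0.3],
    [[0, 0, 0], 0, 0.3],
    [[0, 0, 0], 0, 0.3],
    [[0, 0, 0.3], 0, 0.3],
    [[0, 0, 0.6], 0, 0.3],
    [[0, 0, 1], 0, 0.3],
    [[0, 0, 1], 0, 0.3],
    [[0, 0, 1], 0, 0.3],
    [[-0.3, -1, 0.5], 0, 0.3],
    [[-0.3, -1, 0.5], 0, 0.3],
    [[-0.3, -1, 0], 0, 0.3],
    [[-0.3, -1, 0], 0, 0.3],
    [[-0.3, -1, 0], 0, 0.3],
    [[-0.3, -1, 0], 0, 0.3],
    [[-0.3, -1, 0], 0, 0.3],
    [[-0.3, -1, 0], 0, 0.3],
    [[-0.3, -1, 0], 0, 0.3],
    [[-0.3, -1, 0], 0, 0.3],
  ],
)

```text
t: 20.78
eef_pos: [502.7, -228.3, 380.0]
tcp_rot: [3.141, 0.0, 1.72]
ft_force: [1.4, 0.7, -0.1]
opening: 0.652
grip_force: 0.0
```

```bash
python3 - <<'E'
from h import *
a=read_camera('top'); b=read_camera('side')
A=a['image'][105:215,150:285]; B=b['image'][150:270,120:280]
cv2.imwrite('pics/fin.png',np.hstack([cv2.resize(A,(400,326),interpolation=2),cv2.resize(B,(400,326),interpolation=2)])[:,:,::-1])
hsv=cv2.cvtColor(a['image'],cv2.COLOR_RGB2HSV); m=cv2.inRange(hsv,(105,130,50),(128,255,255)); k=np.zeros_like(m);k[140:185,165:205]=1
ys,xs=np.nonzero(m*k); print(len(xs),np.round(back(a,(xs.mean(),ys.mean()),52),1), env.state()['eef_pos'])
E
```

```text
105 [578.2 176.6  52. ] [ 502.4145357  -230.24139354  379.89449029]
```

View pics/fin.png

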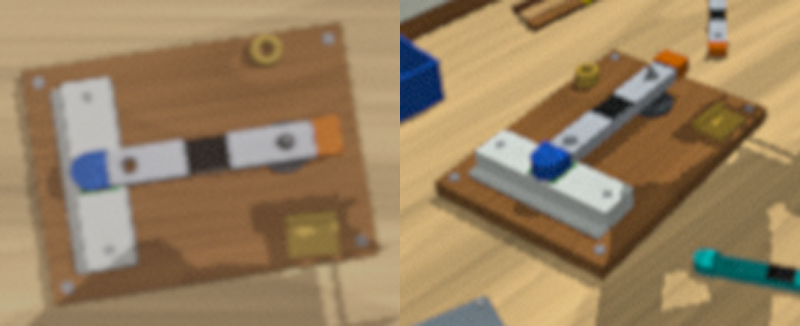

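The final pictures show the orange hole down on the pin (left crop (285,142)) and the blue cap on the green mark (92,170). Bush and leaf are unmoved, so I hand it in.

```bash
python3 -c "
from h import *
print(env.job_done())"
```

```text
the job is handed in; nothing more can be done
None
```

The arm is turned end for end: the orange-end hole is fully down on the pin, the blue end lies on the green mark, and the job was handed in at about 21 s; on the way I set the arm down once on free table to regrasp it.

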